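Unload the drilling nest of bee blocks

ROBOT

A 6-joint arm with a two-finger parallel gripper is mounted at the origin on the work surface. World frame = base frame: x ahead of the robot, y to its left, z up, the work surface at z = 0. Lengths are in m, angles in rad, forces in N, time in s.
With the tool pointing down it reaches from about 0.35 to 0.85 m from the base axis. Payload 8.1 kg.
Tool frame: the origin (TCP) lies at the centre of the arm's flange, where the gripper is bolted on; the fingertips stand 186 mm ahead of it and the grasp point (between the pads) lies 167 mm ahead of it (robot.grasp_offset is the distance from the TCP to the grasp point, in m); z points along the fingers, y is the line along which they close (so a half turn about z gives the same grasp; the last joint's range is limited). The gripper opens to 93 mm and grips with 3 to 60 N. Pads are 15 mm wide; open, the fingers measure 128 mm over their backs; the gripper's body (75 mm by 188 mm) begins 65 mm behind the grasp point.
Start: joints at [-1.332, 0.13, 1.488, -0, 1.523, -0.085], TCP at [0.191, -0.569, 0.405] pointing down, gripper open.
Joint ranges: [-2.96, 2.96], [-0.89, 2.26], [0.02, 2.5], [-1.34, 4.48], [0, 2.73], [-2.66, 2.66]. Speed limits (rad/s): [2.39, 2.39, 2.79, 3.14, 3.14, 3.14].

INTERFACE

Orientations are given as a rotation vector (axis times angle).
In Python, from plant import robot gives the robot as it stands.
- The arm moves only by the tool drive_tool, never from a script. Its argument "moves" is one flat list of numbers, 7 for each row, row after row: the finger opening in mm, from 0 to 93, then the shift along the tool's x, y, z in mm, then the turn, a rotation vector about the tool's x, y, z in degrees. A call has 1 to 8 rows; each row shifts and turns the commanded pose from where the row before left it, along the tool's axes as they then stand; what a row does not reach is not made up. A row lasts 1/10 s, in which the tool goes at most 50 mm and 8.59 degrees, less where a joint would pass 70% of its speed; a pose out of reach is approached as far as the arm can. A call is refused whole if a number of a shift passes 50 or a number of a turn 8.59, either way. A call with a gripper value outside its range is refused whole. The fingers move at their own pace and stop on an object; "grip_force" is the grip in N (left out, the last holds). Time passes only in rows, so rows that do not move let the fingers close. It gives the time, the measured TCP pose, the force, the opening and the grip force at its end, in the units of the state.
- robot.read_state(): the state, without advancing time (a new reading comes with each control period).
- robot.read_camera(name): name is "scene" or "top" or "wrist"; returns a dict with "color" (384x512x3 uint8, red, green, blue), "depth" (384x512 float32, m along the optical axis (not along the pixel's ray), 0 where there is no reading), "mtx" (3x3 intrinsics, pixels), "R" (3x3) and "t" (3): a world point X has camera coordinates R X + t. Camera axes: x right, y down, z forward; pixel columns grow to the right and rows downward; lengths in m; the calibration is good to about 2 mm. A picture is of the moment at which its call begins.
- robot.close_job(): hands the job in; it is judged then, once.
The state is a dict: "t": time; "q": joint angles; "dq": joint speeds; "joint_torque": joint torques, N m; "tool_pos": TCP position; "orientation": TCP orientation; "force": force on the tool from outside, world axes, zero at the start; "wrist_torque": the same for the moment, N m; "opening": finger opening in m; "gripper_force": force on a finger pad.
Only numpy, scipy, OpenCV 4.12 (cv2) and the standard library are available. Lean on these libraries where they do the work, as an engineer would, in place of code of your own. Each camera call takes 0.05 s, during which the arm holds its last target. There are 200 camera calls.

TASK

Unload the drilling nest: slide its keeper bar by the knob right back to the end stop, away from the blocks, then take out every drilled block and lay them all flat in the carrying tray, none on top of another. The blocks sit flush with no room for fingers, so tip each one up by pressing its front end (away from the bar) down into the relief, where it stays tipped. When all are out and in the tray slide the bar fully home again, and leave the other things on the bench where they are.

Things in the scene. Friction and masses are not known exactly. Their poses are not given: they have to be found in the camera images.
- nest: grey-faced board drilling nest fixed to the bench, 200 (its x) x 340 (its y) x 62 mm high to the rim; origin under its centre, +x to the keeper bar side, y along the row of four pockets at y -108, -36, 36, 108 mm, each 51 mm wide. On the rim stand two steel guides, 13 mm high at y -165 and 165 mm, x -5 to 95 mm, and a stop strip 9 mm high at x 83 to 95 mm
- nest_fulcrum (a point): middle of the front edge of the seat, at x -29.5, z 26 mm in the nest: blocks rest on the seat behind it (to x 23); in front the pocket floor drops to z 8 mm (relief); the front is open above a rail 14 mm high, x -100 to -84.5. With the bar open, a light push (1 N) on the front end rocks a block about this edge to 0.34-0.40 rad, rear end 13-17 mm above the rim; it stays so, sliding forward 0-7 mm
- keeper (a joint): how far the keeper bar has been slid, m: 0 fully home (14 mm over the rear ends of the blocks), 0.045 fully open at its end stop; moves along the nest's +x, sliding friction about 3 N, stays where left
- keeper_knob (a point): centre of the black knob that stands upright on the middle of the keeper bar: a cylinder 26 mm across and 28 mm tall, top 107 mm above the bench; the aluminium bar under it (30 mm along x, 320 mm along y) has its top 72 mm above the bench, 7 mm under the knob's lower face
- block1_mid (a point): drilled pine block 1, 100 mm long (its x), 48 wide (its y), 36 thick (its z, drilled face on +z), about 0.09 kg; the point is its very centre. None from the start if absent. It starts in the nest's pocket at y -108 mm, flush with the rim, centre at x -28, z 44 mm in the nest: front end at x -78, rear end (under the bar while that is home) at x 22; x axes of both alike
- block2_mid (a point): drilled pine block 2, 100 mm long (its x), 48 wide (its y), 36 thick (its z, drilled face on +z), about 0.09 kg; the point is its very centre. None from the start if absent. It starts in the nest's pocket at y -36 mm, flush with the rim, centre at x -28, z 44 mm in the nest: front end at x -78, rear end (under the bar while that is home) at x 22; x axes of both alike
- block3_mid (a point): drilled pine block 3, 100 mm long (its x), 48 wide (its y), 36 thick (its z, drilled face on +z), about 0.09 kg; the point is its very centre. None from the start if absent. It starts in the nest's pocket at y 36 mm, flush with the rim, centre at x -28, z 44 mm in the nest: front end at x -78, rear end (under the bar while that is home) at x 22; x axes of both alike
- block4_mid (a point): drilled pine block 4, 100 mm long (its x), 48 wide (its y), 36 thick (its z, drilled face on +z), about 0.09 kg; the point is its very centre. None from the start if absent. It starts in the nest's pocket at y 108 mm, flush with the rim, centre at x -28, z 44 mm in the nest: front end at x -78, rear end (under the bar while that is home) at x 22; x axes of both alike
- tray: loose wooden carrying tray, 166 mm (its x) x 322 mm (its y), walls 28 mm high and 8 mm thick, floor 8 mm thick (inside 150 x 306 mm), 0.8 kg; origin under its centre. Four blocks fit side by side, long sides along its x, 74 mm apart
- tape: yellow tape measure, 70 x 40 x 66 mm; a bystander, origin under its middle
- pencil: flat red carpenter's pencil, 12 x 150 x 7 mm; a bystander, origin under its middle
- glue: white glue bottle, 62 mm across, 185 mm high; a bystander, origin under its middle
- square: try square lying flat: dark wooden stock 130 mm, steel blade 190 mm; a bystander, origin under its middle
- mallet: wooden mallet lying down, head 75 x 130 x 60 mm, handle 240 mm towards its -x; a bystander, origin under its middle
- hotel: half-built wooden insect house with a pitched roof, 100 x 220 mm, about 160 mm high; a bystander, origin under its middle
- muffs: red ear muffs lying down, 170 x 170 mm, 80 mm high; a bystander, origin under its middle

How it is judged:
By the outcome, as a careful person would: the job done as asked, in the order asked, and still so for the second after the job is handed in, with the robot touching nothing.
Of block1, block2, block3, block4 only 3 to 4 are there at a start; the rules pass over those that are not, and their reading is None.
At some moment in a run one of tray may be knocked a few centimetres aside while the robot is not near it.
Once in a run the grip may slacken for a moment while it holds something.
It also fails if it takes over 210 s, if anything falls off the work surface, if the arm or the gripper's body presses on something with over 40 N, if the wrist force passes 120 N, or if a joint passes its speed limit or range.

## Working session

There is one attempt and no reset: what is moved stays moved. The work goes in short steps, Python scripts to look and compute and a tool call to move; the robot and the scene stay as the last step left them, time stands still between calls to the robot, and variables do not carry over. Pictures are saved under pics/ and viewed, at most 14 in all, crops included, and the job is handed in when it is done.

Besides the shell and the picture viewer there is one more tool, called after "Emit:" as a command line: name --argument value ..., lists and objects as JSON in quotes. drive_tool: Moves the arm, as the interface text tells. Its arguments: {"type":"object","properties":{"moves":{"type":"array","items":{"type":"number"}},"grip_force":{"type":"number"}},"required":["moves"]}

```bash
mkdir -p pics; ls
python3 - <<'E'
from plant import robot
import cv2
s=robot.read_state();print(s)
for n in("top","scene"):
    c=robot.read_camera(n);cv2.imwrite(f"pics/{n}0.png",c["color"][:,:,::-1]);print(n,c["mtx"],c["R"],c["t"])
E
```

```text
pics
{'t': 0.0, 'q': array([-1.33239360e+00,  1.31113435e-01,  1.48926395e+00, -4.19527031e-05,
        1.52300806e+00, -8.53714528e-02]), 'dq': array([ 0.00185625, -0.00038662,  0.00132246, -0.00169554, -0.00144417,
        0.00109091]), 'joint_torque': array([-1.07715716e-04, -5.59845400e+01, -4.91757274e+01,  7.66598387e-02,
        3.51152464e-02, -1.70108528e-04]), 'tool_pos': array([ 0.19086295, -0.56858864,  0.40372408]), 'orientation': array([-3.09875441e+00, -5.06080312e-01,  2.80734925e-04]), 'force': array([-0.53754011, -0.27899369,  0.45663424]), 'wrist_torque': array([ 0.01839777, -0.01223096,  0.02187452]), 'gripper_force': 0.0, 'opening': 0.0930304267791215}
top [[357.99041336   0.         252.30703762]
 [  0.         357.99041336 195.20917474]
 [  0.           0.           1.        ]] [[ 0.0082061  -0.99995283 -0.00519578]
 [-0.99010624 -0.00739721 -0.14012464]
 [ 0.14007959  0.00629425 -0.99012024]] [0.01006121 0.61090844 1.53066918]
scene [[397.23626194   0.         253.53067912]
 [  0.         397.23626194 192.66987641]
 [  0.           0.           1.        ]] [[-0.83767339  0.54616399 -0.00286098]
 [ 0.3074422   0.46719384 -0.82898082]
 [-0.45142284 -0.69529477 -0.55926971]] [ 0.51014387 -0.11279088  1.61576898]
```

View pics/top0.png

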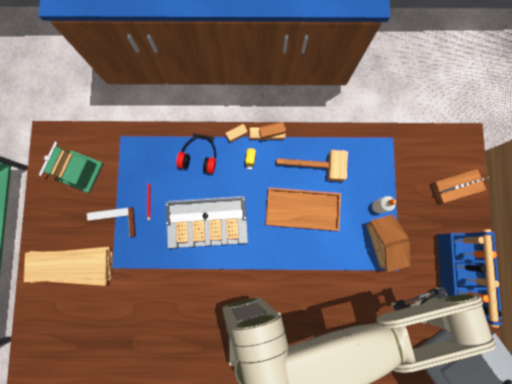

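View pics/scene0.png

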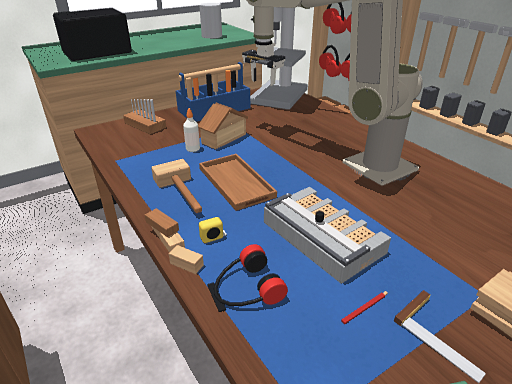

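The top view shows the nest at about (206,222) with the knob at (206,216) and four blocks at about (181..232, 233). The tray is at (303,209). All four blocks are present, and the nest's +x points up in the image, which is roughly world +x.

```bash
cat > h.py <<'E'
from plant import robot
import numpy as np, cv2
from scipy.spatial.transform import Rotation as Ro
def cloud(n):
    c=robot.read_camera(n);d=c["depth"];v,u=np.indices(d.shape)
    K=c["mtx"];P=np.stack([(u-K[0,2])/K[0,0]*d,(v-K[1,2])/K[1,1]*d,d],-1)
    W=(P-c["t"])@c["R"]; W[d==0]=np.nan
    return c,W
def ray(c,u,v,z):
    d=c["R"].T@np.array([(u-c["mtx"][0,2])/c["mtx"][0,0],(v-c["mtx"][1,2])/c["mtx"][1,1],1]);o=-c["R"].T@c["t"]
    return o+d*(z-o[2])/d[2]
def rect(p):
    r=cv2.minAreaRect((p[:,:2]*1000).astype(np.float32));return np.round(r[0],1),np.round(r[1],1),round(r[2],2)
def nest2w(N,x,y,z=0):  # N=(x,y,yaw) m
    c,s=np.cos(N[2]),np.sin(N[2]);return np.array([N[0]+c*x-s*y,N[1]+s*x+c*y,z])
def go(g,yaw,tilt=0,off=.167):
    """remaining tool-frame shift (mm) to put the point off ahead of the TCP at g, for tool x-axis heading yaw, pointing down; turn deg"""
    s=robot.read_state();R=Ro.from_rotvec(s["orientation"])
    T=Ro.from_euler("z",yaw)*Ro.from_euler("x",np.pi)*Ro.from_euler("y",tilt)
    p=np.array(g)-T.as_matrix()[:,2]*off
    return np.round(R.inv().apply(p-s["tool_pos"])*1000,1),np.round(np.degrees((R.inv()*T).as_rotvec()),2)
E
python3 - <<'E'
from h import *
c,W=cloud("top")
col=c["color"].astype(int);z=W[...,2];x,y=W[...,0],W[...,1]
reg=(slice(185,255),slice(155,255))
def pts(m,r):
    mm=np.zeros(z.shape,bool);mm[r]=m[r];return W[mm]
p=pts((z>.05)&(z<.068),reg);print("rim",rect(p),np.median(p[:,2]))
p=pts((z>.05)&(z<.12),reg);print("all>50",rect(p))
k=pts((z>.095)&(z<.12),reg);print("knob",k.mean(0),k.max(0),len(k))
r2=(slice(180,238),slice(258,348))
p=pts((z>.018)&(z<.04),r2);print("tray",rect(p),np.median(p[:,2]))
blk=((col.sum(2)<120)&(z>.04)).astype(np.uint8)
orange=(col[...,0]>170)&(col[...,2]<150)&(col[...,0]-col[...,2]>50)
m=np.zeros(z.shape,np.uint8);m[reg]=orange[reg]
n,l,st,ce=cv2.connectedComponentsWithStats(m)
for i in range(1,n):
    if st[i,4]>20: print("blk",ce[i],st[i],ray(c,*ce[i],.062))
E
```

```text
rim (array([491.8, 211.1]), array([200.3, 340.1]), 4.22) 0.06186883498711493
all>50 (array([491.8, 211.3]), array([200.3, 340.6]), 4.22)
knob [0.51433468 0.21165626 0.10530404] [0.52544416 0.2241832  0.11109156] 31
tray (array([ 582.9, -215.2]), array([330.6, 224.3]), 86.09) 0.027356927053927532
blk [231.2781457  229.38410596] [227 219  11  20 151] [0.45953079 0.10364229 0.062     ]
blk [198.20111732 231.60893855] [193 221  12  20 179] [0.44890362 0.24523573 0.062     ]
blk [214.71698113 230.77358491] [210 220  11  20 159] [0.45303314 0.1745228  0.062     ]
blk [181.06666667 231.96111111] [176 222  12  21 180] [0.44681361 0.31866341 0.062     ]
```

```bash
cat >> h.py <<'E'
N=(.4918,.2112,np.radians(4.22))
def goT(g,yaw=N[2],tilt=0,off=.167):
    """turn first (deg, now frame), then shift in the target tool frame (mm)"""
    s=robot.read_state();R=Ro.from_rotvec(s["orientation"])
    T=Ro.from_euler("z",yaw)*Ro.from_euler("x",np.pi)*Ro.from_euler("y",tilt)
    tcp=np.array(g)-T.as_matrix()[:,2]*off
    print("turn",np.round(np.degrees((R.inv()*T).as_rotvec()),2),"shift",np.round(T.inv().apply(tcp-s["tool_pos"])*1000,1),"F",np.round(s["force"],1),"op",round(s["opening"]*1000,1),"t",round(s["t"],1))
def tray():
    c,W=cloud("top");z=W[...,2];b=c["color"].astype(int)
    m=((z>.016)&(z<.036)&(b[...,0]>b[...,2]+20)&(W[...,0]<.675)&(W[...,0]>.38)&(W[...,1]<-.02)&(W[...,1]>-.43)).astype(np.uint8)
    n,l,st,ce=cv2.connectedComponentsWithStats(m,connectivity=8)
    i=1+np.argmax(st[1:,4]);print("tray",rect(W[l==i]),st[i]);return c,W
E
python3 - <<'E'
from h import *
tray()
goT(nest2w(N,23,0)*0+nest2w(N,.023,0,.16))
E
```

```text
tray (array([ 554.6, -209.8]), array([323.6, 166.3]), 85.93) [266 188  75  43 423]
turn [-0.07  0.   14.33] shift [ 380.5 -755.6   77.1] F [-0.3  0.9  0.2] op 93.1 t 0.2
```

Emit:
drive_tool --moves '[60, 0, 0, 0, 0, 0, 7.15, 60, 0, 0, 0, 0, 0, 7.15, 60, 20, -42, 0, 0, 0, 0, 60, 20, -42, 0, 0, 0, 0, 60, 20, -42, 0, 0, 0, 0, 60, 20, -42, 0, 0, 0, 0, 60, 20, -42, 0, 0, 0, 0, 60, 20, -42, 0, 0, 0, 0]' --grip_force 20

```text
t: 1.0
tool_pos: [0.2921, -0.3068, 0.4046]
orientation: [3.139, 0.116, 0.0]
force: [1.0, -0.9, 0.4]
opening: 0.0598
gripper_force: 0.0
```

Emit:
drive_tool --moves '[60, 20, -42, 0, 0, 0, 0, 60, 20, -42, 0, 0, 0, 0, 60, 20, -42, 0, 0, 0, 0, 60, 20, -42, 0, 0, 0, 0, 60, 22, -42, 0, 0, 0, 0, 60, 22, -42, 0, 0, 0, 0, 60, 22, -42, 0, 0, 0, 0, 60, 22, -42, 0, 0, 0, 0]'

```text
t: 1.8
tool_pos: [0.4348, 0.041, 0.4049]
orientation: [3.139, 0.117, 0.001]
force: [0.8, -1.0, 0.8]
opening: 0.0596
gripper_force: 0.0
```

Emit:
drive_tool --moves '[60, 22, -42, 0, 0, 0, 0, 60, 22, -42, 0, 0, 0, 0, 60, 22, -42, 0, 0, 0, 0, 60, 22, -42, 0, 0, 0, 0, 60, 0, 0, 20, 0, 0, 0, 60, 0, 0, 30, 0, 0, 0, 60, 0, 0, 0, 0, 0, 0]'

```text
t: 2.5
tool_pos: [0.5083, 0.213, 0.3498]
orientation: [3.137, 0.118, -0.013]
force: [-0.4, -0.3, -1.6]
opening: 0.0596
gripper_force: 0.0
```

Run:
```python
from h import *
goT(nest2w(N,.023,0,.096))
c,W=cloud("wrist");cv2.imwrite("pics/w1.png",c["color"][:,:,::-1])
z=W[...,2];p=W[(z>.1)&(z<.112)&(c["color"].sum(2)<200)];print(len(p),(p.max(0)+p.min(0))/2)
```

```text
turn [0.11 0.47 0.08] shift [ 6.4  0.6 86.8] F [-0.4 -0.3 -1.6] op 59.6 t 2.5
566 [0.51570755 0.21246257 0.10446222]
```

View pics/w1.png

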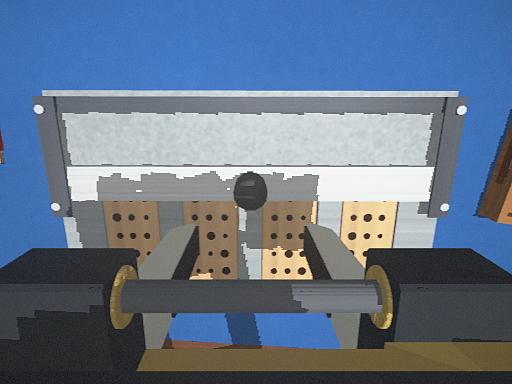

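The knob at (251,190) lies between the fingers and its position agrees with the nest pose. Now descending to grip it.

Emit:
drive_tool --moves '[60, 7, 0, 30, 0, 0.5, 0, 60, 0, 0, 30, 0, 0, 0, 60, 0, 0, 27, 0, 0, 0, 60, 0, 0, 0, 0, 0, 0, 20, 0, 0, 0, 0, 0, 0, 20, 0, 0, 0, 0, 0, 0, 20, 0, 0, 0, 0, 0, 0, 20, 0, 0, 0, 0, 0, 0]' --grip_force 20

```text
t: 3.35
tool_pos: [0.5179, 0.2137, 0.2695]
orientation: [-3.138, -0.116, -0.018]
force: [0.7, 0.2, -0.7]
opening: 0.0328
gripper_force: 0.0
```

Emit:
drive_tool --moves '[20, 10, 0, 0, 0, 0, 0, 20, 10, 0, 0, 0, 0, 0, 20, 10, 0, 0, 0, 0, 0, 20, 10, 0, 0, 0, 0, 0, 20, 4, 0, 0, 0, 0, 0, 20, 2, 0, 0, 0, 0, 0, 20, 0, 0, 0, 0, 0, 0]'

```text
t: 4.05
tool_pos: [0.5633, 0.2169, 0.2679]
orientation: [-3.139, -0.116, -0.013]
force: [0.6, -0.5, 0.8]
opening: 0.0202
gripper_force: 0.0
```

Run:
```python
from h import *
goT(nest2w(N,.068,0,.096))
```

```text
turn [ 0.   -0.47  0.03] shift [-3.7  0.4  4.9] F [ 0.6 -0.5  0.8] op 20.2 t 4.0
```

Run:
```python
from h import *
c,W=cloud("wrist");cv2.imwrite("pics/w2.png",c["color"][:,:,::-1])
z=W[...,2];p=W[(z>.1)&(z<.112)&(c["color"].sum(2)<200)];print(len(p),p.max(0),p.min(0))
c,W=cloud("top");z=W[...,2];m=(z>.066)&(z<.078)&(abs(W[...,1]-.21)<.15)&(abs(W[...,0]-.53)<.1);print(rect(W[m]))
```

```text
1550 [0.57281869 0.22738382 0.1119242 ] [0.50948512 0.20016911 0.1000376 ]
(array([514.3, 209.6]), array([167.8, 294.9]), 0.45)
```

View pics/w2.png

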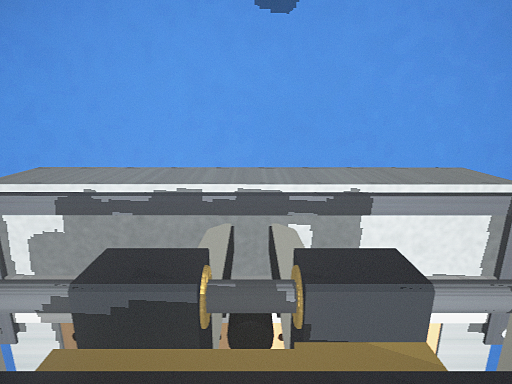

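The fingers closed too slowly and slid off the knob, which sits behind them at (250,333). The bar is still near home. I'll open the fingers, go back, and wait for a full close before pulling.

Emit:
drive_tool --moves '[55, 0, 0, 0, 0, 0, 0, 55, 0, 0, 0, 0, 0, 0, 55, 0, 0, 0, 0, 0, 0, 55, 0, 0, 0, 0, 0, 0, 55, -15, 0, 0, 0, 0, 0, 55, -15, 0, 2, 0, 0, 0, 55, -18, 0, 0, 0, 0, 0, 15, 0, 0, 0, 0, 0, 0]'

```text
t: 4.95
tool_pos: [0.5138, 0.2134, 0.2653]
orientation: [-3.139, -0.117, -0.011]
force: [-0.2, 0.2, -0.6]
opening: 0.0503
gripper_force: 0.0
```

Emit:
drive_tool --moves '[15, 0, 0, 0, 0, 0, 0, 15, 0, 0, 0, 0, 0, 0, 15, 0, 0, 0, 0, 0, 0, 15, 0, 0, 0, 0, 0, 0, 15, 0, 0, 0, 0, 0, 0, 15, 0, 0, 0, 0, 0, 0]'

```text
t: 5.55
tool_pos: [0.5158, 0.2137, 0.266]
orientation: [-3.138, -0.116, -0.016]
force: [3.0, 3.6, -1.6]
opening: 0.0253
gripper_force: 20.0
```

Run:
```python
from h import *
goT(nest2w(N,.068,0,.096))
```

```text
turn [-0.04 -0.57  0.03] shift [43.9  0.7  3. ] F [ 3.   3.6 -1.6] op 25.3 t 5.5
```

Emit:
drive_tool --moves '[15, 8, 0, 0, 0, 0, 0, 15, 8, 0, 0, 0, 0, 0, 15, 8, 0, 0, 0, 0, 0, 15, 8, 0, 0, 0, 0, 0, 15, 7, 0, 0, 0, 0, 0, 15, 4, 0, 0, 0, 0, 0, 15, 3, 0, 0, 0, 0, 0, 15, 1, 0, 0, 0, 0, 0]' --grip_force 30

```text
t: 6.35
tool_pos: [0.5614, 0.2171, 0.2659]
orientation: [-3.139, -0.117, -0.005]
force: [-16.5, 1.5, 13.1]
opening: 0.0255
gripper_force: 30.0
```

Emit:
drive_tool --moves '[15, 1, 0, 0, 0, 0, 0, 15, 0, 0, 0, 0, 0, 0]'

```text
t: 6.55
tool_pos: [0.5617, 0.2172, 0.2658]
orientation: [3.139, 0.117, 0.002]
force: [-18.2, 1.0, 13.1]
opening: 0.0257
gripper_force: 30.0
```

Emit:
drive_tool --moves '[50, -1, 0, 0, 0, 0, 0, 50, 0, 0, 0, 0, 0, 0, 50, 0, 0, 0, 0, 0, 0, 50, 0, 0, -30, 0, 0, 0, 0, 0, 0, -30, 0, 0, 0, 0, 0, 0, 0, 0, 0, 0, 0, 0, 0, 0, 0, 0, 0]'

```text
t: 7.25
tool_pos: [0.5623, 0.2167, 0.3271]
orientation: [-3.139, -0.116, -0.017]
force: [0.5, 0.6, 0.4]
opening: 0.0305
gripper_force: 0.0
```

Run:
```python
from h import *
goT(nest2w(N,-.066,-.108,.066),off=.186)
c,W=tray();z=W[...,2];m=(z>.066)&(z<.078)&(abs(W[...,1]-.21)<.15)&(abs(W[...,0]-.53)<.1);print(rect(W[m]))
```

```text
turn [-0.01 -0.63  0.01] shift [-136.7  108.3   75.1] F [0.5 0.6 0.4] op 30.5 t 7.2
tray (array([ 554.5, -209.5]), array([323.2, 166.6]), 85.99) [266 188  75  43 433]
(array([506.8, 189.5]), array([164.3, 266.4]), 4.8)
```

Emit:
drive_tool --moves '[0, -34, 27, 0, 0, -0.6, 0, 0, -34, 27, 0, 0, 0, 0, 0, -34, 27, 0, 0, 0, 0, 0, -34, 27, 0, 0, 0, 0, 0, 0, 0, 40, 0, 0, 0, 0, 0, 0, 25, 0, 0, 0, 0, 0, 0, 0, 0, 0, 0]'

```text
t: 8.0
tool_pos: [0.4312, 0.0984, 0.2563]
orientation: [3.139, 0.115, -0.016]
force: [-0.6, -0.1, -1.1]
opening: 0.0006
gripper_force: 0.0
```

Run:
```python
from h import *
goT(nest2w(N,-.066,-.108,.062),off=.186)
c,W=cloud("wrist");cv2.imwrite("pics/w3.png",c["color"][:,:,::-1])
```

```text
turn [ 0.03  0.58 -0.01] shift [ 2.7 -0.   8.3] F [-0.6 -0.1 -1.1] op 0.6 t 8.0
```

View pics/w3.png

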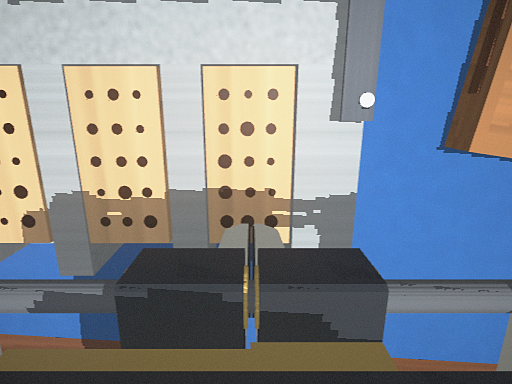

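The closed fingers at (251,235) are centred over block 1, which spans columns 203–298, and the bar is clear of the rear ends. Pressing.

Emit:
drive_tool --moves '[0, 0, 0, 8, 0, 0, 0, 0, 0, 0, 6, 0, 0, 0, 0, 0, 0, 5, 0, 0, 0, 0, 0, 0, 4, 0, 0, 0, 0, 0, 0, 0, 0, 0, 0]'

```text
t: 8.55
tool_pos: [0.4344, 0.0992, 0.239]
orientation: [3.139, 0.117, -0.002]
force: [-5.5, -0.9, 9.7]
opening: 0.0005
gripper_force: 5.3
```

Emit:
drive_tool --moves '[0, 0, 0, -25, 0, 0, 0, 0, 0, 0, -40, 0, 0, 0, 0, 0, 0, -30, 0, 0, 0, 0, 0, 0, 0, 0, 0, 0]'

```text
t: 8.95
tool_pos: [0.4359, 0.0994, 0.3383]
orientation: [-3.139, -0.117, -0.011]
force: [0.5, 0.2, 0.4]
opening: 0.0004
gripper_force: 0.0
```

```bash
cat >> h.py <<'E'
def blk(yn,W=None):
    """profile of block at nest y yn from the wrist view, nest frame mm"""
    c,W=cloud("wrist");d=W-np.array([N[0],N[1],0]);cs,sn=np.cos(N[2]),np.sin(N[2])
    X=(d[...,0]*cs+d[...,1]*sn)*1e3;Y=(-d[...,0]*sn+d[...,1]*cs)*1e3;Z=W[...,2]*1e3
    for a in range(-90,45,6):
        m=(abs(X-a)<3)&(abs(Y-yn)<15)
        if m.sum()>5: print(a,round(np.nanmedian(Z[m]),1),end=" | ")
    b=(Z>66)&(Z<85)&(abs(Y-yn)<40)&(X<40)&(X>-40)
    if b.sum()>20: print("\nhigh part: X",np.percentile(X[b],[1,99]).round(1),"Y",np.percentile(Y[b],[1,99]).round(1),"Zmax",np.percentile(Z[b],98).round(1))
    return c
E
python3 - <<'E'
from h import *
blk(-108);goT(nest2w(N,0,-.108,.1))
E
```

```text
-90 41.5 | -84 43.5 | -78 45.9 | -72 48.3 | -66 50.6 | -60 53.3 | -54 171.9 | -48 57.7 | -42 264.9 | -36 260.3 | -30 256.2 | -24 67.1 | -18 69.3 | -12 71.6 | -6 74.2 | 0 76.5 | 6 74.0 | 12 59.8 | 18 45.7 | 24 61.4 | 30 62.1 | 36 62.1 | 42 62.2 | 
high part: X [-27.4   8.7] Y [-131.3  -84.4] Zmax 78.3
turn [-0.01 -0.21  0.04] shift [64.7  0.5 68.6] F [-1.2  0.2 -0.2] op 0.5 t 9.0
```

Block 1 is tipped at 0.37 rad, with its rear top edge at x≈4, z≈78. Next is a tilted grasp.

Run:
```python
from h import *
goT(nest2w(N,-.0008,-.108,.067),tilt=.37,off=.186)
```

```text
turn [-2.000e-02  2.099e+01  4.000e-02] shift [-37.5   0.5  87.6] F [-1.2  0.2 -0.2] op 0.5 t 9.0
```

Emit:
drive_tool --moves '[56, 0, 0, 0, 0, 7, 0, 56, 0, 0, 0, 0, 7, 0, 56, 0, 0, 0, 0, 7, 0, 56, -38, 0, 0, 0, 0, 0, 56, 0, 0, 30, 0, 0, 0, 56, 0, 0, 0, 0, 0, 0, 56, 0, 0, 0, 0, 0, 0, 56, 0, 0, 0, 0, 0, 0]' --grip_force 45

```text
t: 9.8
tool_pos: [0.4098, 0.0972, 0.2916]
orientation: [-3.075, -0.114, -0.565]
force: [0.9, -0.4, 0.4]
opening: 0.055
gripper_force: 0.0
```

Run:
```python
from h import *
goT(nest2w(N,-.0008,-.108,.067),tilt=.37,off=.186)
```

```text
turn [-0.01  0.37  0.03] shift [ 2.1  0.4 55.7] F [ 0.9 -0.4  0.4] op 55.0 t 9.8
```

Emit:
drive_tool --moves '[56, 0, 0, 30, 0, 0, 0, 56, 2, 0, 20, 0, 0, 0, 56, 0, 0, 5, 0, 0, 0, 56, 0, 0, 0, 0, 0, 0, 30, 0, 0, 0, 0, 0, 0, 30, 0, 0, 0, 0, 0, 0, 30, 0, 0, 0, 0, 0, 0]'

```text
t: 10.5
tool_pos: [0.4311, 0.0989, 0.2417]
orientation: [-3.074, -0.114, -0.569]
force: [0.5, 0.4, 0.5]
opening: 0.0476
gripper_force: 45.0
```

Run:
```python
from h import *
goT(nest2w(N,-.0008,-.108,.067),tilt=.37,off=.186)
c,W=cloud("wrist");cv2.imwrite("pics/w4.png",c["color"][:,:,::-1])
```

```text
turn [-0.02  0.21  0.03] shift [0.3 0.4 1.5] F [0.5 0.4 0.5] op 47.6 t 10.5
```

View pics/w4.png

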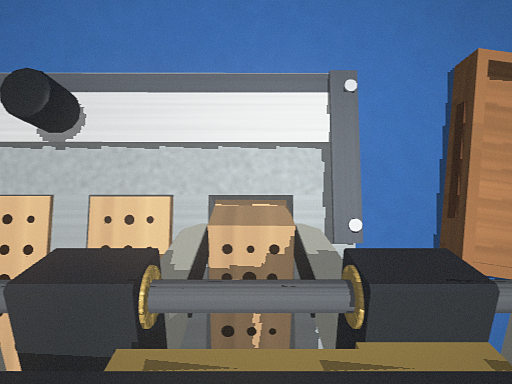

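Block 1 is gripped at 47.6 mm, visible between the fingers at (252,260). Lifting it and levelling it.

Emit:
drive_tool --moves '[30, 9, 0, -23, 0, 0, 0, 30, 9, 0, -23, 0, 0, 0, 30, 9, 0, -23, 0, 0, 0, 30, 9, 0, -23, 0, 0, 0, 30, 0, 0, 0, 0, -7, 0, 30, 0, 0, 0, 0, -7, 0, 30, 0, 0, 0, 0, -7, 0, 30, 0, 0, 0, 0, 0, 0]'

```text
t: 11.35
tool_pos: [0.432, 0.0988, 0.3395]
orientation: [3.139, 0.116, -0.008]
force: [0.4, 0.2, -1.2]
opening: 0.0471
gripper_force: 45.0
```

```bash
cat >> h.py <<'E'
def slot(T,i,z):
    """grasp-tip goal for block i into slot (y -111+74(i-1)); grip point 8.5mm from rear end => +41.5mm in block x"""
    goT(nest2w(T,.0415,[-.111,-.037,.037,.111][i],z),yaw=T[2],off=.186)
E
python3 - <<'E'
from h import *
tray();slot((.5546,-.2096,np.radians(-4.05)),0,.12)
E
```

```text
tray (array([ 554.5, -209.3]), array([322.6, 166.5]), 85.92) [266 188  75  43 432]
turn [0.   0.02 8.3 ] shift [185.5 410.1  33.4] F [ 1.1 -0.4 -1.1] op 47.2 t 11.4
```

Emit:
drive_tool --moves '[30, 0, 0, 0, 0, 0, 8.3, 30, 18, 41, 0, 0, 0, 0, 30, 18, 41, 0, 0, 0, 0, 30, 18, 41, 0, 0, 0, 0, 30, 18, 41, 0, 0, 0, 0, 30, 18, 41, 0, 0, 0, 0, 30, 19, 41, 0, 0, 0, 0, 30, 19, 41, 0, 0, 0, 0]'

```text
t: 12.2
tool_pos: [0.5392, -0.1982, 0.3399]
orientation: [3.138, -0.111, 0.004]
force: [1.4, 0.9, 0.8]
opening: 0.0469
gripper_force: 45.0
```

Emit:
drive_tool --moves '[30, 19, 41, 0, 0, 0, 0, 30, 19, 41, 0, 0, 0, 0, 30, 19, 41, 0, 0, 0, 0, 30, 0, 0, 30, 0, 0, 0, 30, 0, 0, 0, 0, 0, 0]'

```text
t: 12.7
tool_pos: [0.5858, -0.3235, 0.305]
orientation: [-3.138, 0.114, 0.008]
force: [-0.8, 0.5, -0.9]
opening: 0.047
gripper_force: 45.0
```

Run:
```python
from h import *
T=(.5546,-.2094,np.radians(-4.05));slot(T,0,.038)
c,W=cloud("scene");cv2.imwrite("pics/s5.png",cv2.resize(c["color"][100:300,130:400,::-1],None,fx=2,fy=2))
```

```text
turn [-0.09  0.29 -0.1 ] shift [ 2.4 -0.7 81. ] F [-0.8  0.5 -0.9] op 47.0 t 12.7
```

View pics/s5.png

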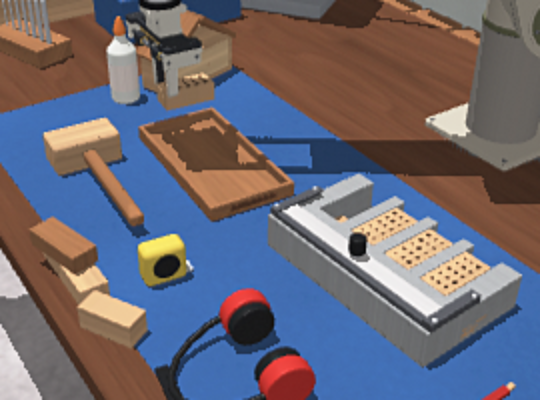

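Block 1 hangs level over the far end of the tray, at (190,92) in the crop. Lowering.

Emit:
drive_tool --moves '[30, 2, -1, 30, 0, 0, 0, 30, 0, 0, 30, 0, 0, 0, 30, 0, 0, 16, 0, 0, 0, 30, 0, 0, 3, 0, 0, 0, 30, 0, 0, 0, 0, 0, 0]'

```text
t: 13.25
tool_pos: [0.5892, -0.3219, 0.2312]
orientation: [3.139, -0.11, -0.002]
force: [0.1, 0.3, -0.0]
opening: 0.0474
gripper_force: 45.0
```

Emit:
drive_tool --moves '[30, 0, 0, 2, 0, 0, 0, 30, 0, 0, 0, 0, 0, 0]'

```text
t: 13.45
tool_pos: [0.5896, -0.3226, 0.2301]
orientation: [3.138, -0.111, 0.001]
force: [-0.9, 0.0, -0.9]
opening: 0.0473
gripper_force: 45.0
```

Emit:
drive_tool --moves '[30, 0, 0, 3, 0, 0, 0, 30, 0, 0, 0, 0, 0, 0, 30, 0, 0, 0, 0, 0, 0]'

```text
t: 13.75
tool_pos: [0.589, -0.3224, 0.2254]
orientation: [3.139, -0.111, -0.003]
force: [-0.2, 0.2, -0.9]
opening: 0.0471
gripper_force: 45.0
```

Emit:
drive_tool --moves '[30, 0, 0, 2, 0, 0, 0, 30, 0, 0, 0, 0, 0, 0, 30, 0, 0, 0, 0, 0, 0]'

```text
t: 14.05
tool_pos: [0.5893, -0.3225, 0.2237]
orientation: [3.139, -0.111, -0.002]
force: [1.6, -0.7, 2.0]
opening: 0.0472
gripper_force: 45.0
```

Emit:
drive_tool --moves '[30, 0, 0, 2, 0, 0, 0, 30, 0, 0, 0, 0, 0, 0, 30, 0, 0, 0, 0, 0, 0]'

```text
t: 14.35
tool_pos: [0.5895, -0.3225, 0.2227]
orientation: [3.139, -0.111, 0.0]
force: [-0.3, 1.5, 5.9]
opening: 0.0475
gripper_force: 4.5
```

Emit:
drive_tool --moves '[56, 0, 0, 0, 0, 0, 0, 56, 0, 0, 0, 0, 0, 0, 56, 0, 0, 0, 0, 0, 0, 56, 0, 0, -30, 0, 0, 0, 56, 0, 0, -40, 0, 0, 0, 0, 0, 0, -40, 0, 0, 0, 0, 0, 0, 0, 0, 0, 0]'

```text
t: 15.05
tool_pos: [0.5909, -0.3234, 0.3394]
orientation: [3.134, -0.111, 0.013]
force: [0.6, -1.1, 0.3]
opening: 0.0444
gripper_force: 0.0
```

Run:
```python
from h import *
c,W=cloud("wrist");cv2.imwrite("pics/w6.png",c["color"][:,:,::-1])
goT(nest2w(N,-.067,-.036,.095),off=.186)
```

```text
turn [ 0.24 -0.26 -8.27] shift [-125.9 -504.    54.9] F [-0.4  0.4 -0.8] op 40.8 t 15.1
```

View pics/w6.png

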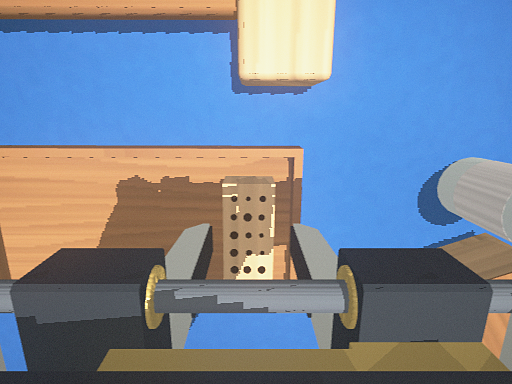

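Block 1 lies flat in the tray at (248,230). Now block 2.

Emit:
drive_tool --moves '[0, 0, 0, 0, 0, 0, -8.27, 0, -10, -42, 0, 0, 0, 0, 0, -10, -42, 0, 0, 0, 0, 0, -10, -42, 0, 0, 0, 0, 0, -10, -42, 0, 0, 0, 0, 0, -10, -42, 0, 0, 0, 0, 0, -10, -42, 0, 0, 0, 0, 0, -11, -42, 0, 0, 0, 0]'

```text
t: 15.9
tool_pos: [0.4955, -0.0328, 0.3298]
orientation: [-3.139, -0.115, 0.006]
force: [0.7, -0.4, 1.1]
opening: 0.0004
gripper_force: 0.0
```

Emit:
drive_tool --moves '[0, -11, -42, 0, 0, 0, 0, 0, -11, -42, 0, 0, 0, 0, 0, -11, -42, 0, 0, 0, 0, 0, -11, -42, 0, 0, 0, 0, 0, -11, -42, 0, 0, 0, 0, 0, 0, 0, 30, 0, 0, 0, 0, 0, 0, 20, 0, 0, 0, 0, 0, 0, 0, 0, 0, 0]'

```text
t: 16.7
tool_pos: [0.4241, 0.1709, 0.2772]
orientation: [3.137, 0.117, -0.015]
force: [-1.2, -0.2, -1.7]
opening: 0.0002
gripper_force: 0.0
```

Run:
```python
from h import *
goT(nest2w(N,-.067,-.036,.062),off=.186)
```

```text
turn [0.09 0.54 0.07] shift [ 3.4  0.8 29.2] F [-1.2 -0.2 -1.7] op 0.2 t 16.7
```

Emit:
drive_tool --moves '[0, 3, 1, 22, 0, 0, 0, 0, 0, 0, 8, 0, 0, 0, 0, 0, 0, 5, 0, 0, 0, 0, 0, 0, 5, 0, 0, 0, 0, 0, 0, 4, 0, 0, 0, 0, 0, 0, 0, 0, 0, 0]'

```text
t: 17.3
tool_pos: [0.4271, 0.17, 0.2369]
orientation: [3.138, 0.116, -0.016]
force: [-17.5, -1.7, 13.4]
opening: 0.0002
gripper_force: 9.6
```

Emit:
drive_tool --moves '[0, 0, 0, -25, 0, 0, 0, 0, 0, 0, -40, 0, 0, 0, 56, 0, 0, -30, 0, 0, 0, 56, 0, 0, 0, 0, 0, 0]'

```text
t: 17.7
tool_pos: [0.4314, 0.1707, 0.3386]
orientation: [-3.137, -0.115, -0.012]
force: [1.9, 0.0, -0.1]
opening: 0.0119
gripper_force: 0.0
```

Run:
```python
from h import *
blk(-36);goT(nest2w(N,-.0008,-.036,.067),tilt=.37,off=.186)
```

```text
-84 42.1 | -78 44.3 | -72 48.0 | -66 152.8 | -60 168.5 | -54 182.4 | -48 58.2 | -42 266.3 | -36 257.8 | -30 255.5 | -24 68.0 | -18 70.1 | -12 72.8 | -6 75.5 | 0 77.8 | 6 79.2 | 12 67.3 | 18 53.7 | 24 61.5 | 30 62.2 | 36 62.1 | 42 62.1 | 
high part: X [-28.1  11.9] Y [-58.7 -11.8] Zmax 80.5
turn [-7.000e-02  2.094e+01 -2.000e-02] shift [-38.4  -0.1  87.5] F [-0.4  0.8 -0.3] op 15.7 t 17.8
```

Emit:
drive_tool --moves '[56, 0, 0, 0, 0, 7, 0, 56, 0, 0, 0, 0, 7, 0, 56, 0, 0, 0, 0, 7, 0, 56, -35, 0, 0, 0, 0, 0, 56, 0, 0, 30, 0, 0, 0, 56, 0, 0, 0, 0, 0, 0, 56, 0, 0, 0, 0, 0, 0, 56, 0, 0, 0, 0, 0, 0]'

```text
t: 18.55
tool_pos: [0.408, 0.1687, 0.2925]
orientation: [-3.075, -0.113, -0.566]
force: [0.1, 0.2, 0.6]
opening: 0.0561
gripper_force: 0.0
```

Run:
```python
from h import *
goT(nest2w(N,.002,-.036,.069),tilt=.37,off=.186)
```

```text
turn [ 0.01  0.33 -0.01] shift [ 1.8 -0.3 54.4] F [0.1 0.2 0.6] op 56.1 t 18.6
```

Emit:
drive_tool --moves '[56, 0, 0, 30, 0, 0, 0, 56, 2, 0, 20, 0, 0, 0, 56, 0, 0, 4, 0, 0, 0, 56, 0, 0, 0, 0, 0, 0, 30, 0, 0, 0, 0, 0, 0, 30, 0, 0, 0, 0, 0, 0, 30, 0, 0, 0, 0, 0, 0, 30, 0, 0, 0, 0, 0, 0]'

```text
t: 19.35
tool_pos: [0.429, 0.1704, 0.2433]
orientation: [-3.073, -0.113, -0.57]
force: [0.0, 0.6, 1.4]
opening: 0.0474
gripper_force: 45.0
```

Emit:
drive_tool --moves '[30, 9, 0, -23, 0, 0, 0, 30, 9, 0, -23, 0, 0, 0, 30, 9, 0, -23, 0, 0, 0, 30, 9, 0, -23, 0, 0, 0, 30, 0, 0, 0, 0, -7, 0, 30, 0, 0, 0, 0, -7, 0, 30, 0, 0, 0, 0, -7, 0, 30, 0, 0, 0, 0, 0, 0]'

```text
t: 20.15
tool_pos: [0.43, 0.1702, 0.3409]
orientation: [3.139, 0.115, -0.008]
force: [1.1, 0.7, -1.6]
opening: 0.0473
gripper_force: 45.0
```

Run:
```python
from h import *
tray();slot((.5546,-.2094,np.radians(-4.05)),1,.09)
```

```text
tray (array([ 554.4, -209.3]), array([322.5, 166.6]), 86.07) [266 188  75  43 431]
turn [0.02 0.04 8.24] shift [192.6 406.8  64.7] F [ 0.2 -1.2 -1.3] op 47.1 t 20.2
```

Emit:
drive_tool --moves '[30, 0, 0, 0, 0, 0, 8.25, 30, 19, 41, 0, 0, 0, 0, 30, 19, 41, 0, 0, 0, 0, 30, 19, 41, 0, 0, 0, 0, 30, 19, 41, 0, 0, 0, 0, 30, 19, 41, 0, 0, 0, 0, 30, 20, 41, 0, 0, 0, 0, 30, 20, 41, 0, 0, 0, 0]'

```text
t: 21.0
tool_pos: [0.5442, -0.1272, 0.3412]
orientation: [3.137, -0.11, 0.004]
force: [-0.1, 0.8, -1.2]
opening: 0.0474
gripper_force: 45.0
```

Emit:
drive_tool --moves '[30, 20, 41, 0, 0, 0, 0, 30, 19, 41, 0, 0, 0, 0, 30, 19, 38, 0, 0, 0, 0, 30, 0, 0, 30, 0, 0, 0, 30, 0, 0, 30, 0, 0, 0, 30, 0, 0, 0, 0, 0, 0, 30, 0, 0, 0, 0, 0, 0]'

```text
t: 21.7
tool_pos: [0.593, -0.2489, 0.2808]
orientation: [3.139, -0.11, -0.003]
force: [-0.2, 0.5, -0.6]
opening: 0.0475
gripper_force: 45.0
```

Run:
```python
from h import *
tray();slot((.5545,-.2093,np.radians(-4.0)),1,.037)
```

```text
tray (array([ 561.9, -107.4]), array([118.7, 168.5]), 83.83) [266 188  30  39 166]
turn [ 0.09 -0.04  0.  ] shift [-0.3  0.1 59.5] F [-0.4  0.8 -1.1] op 47.2 t 21.8
```

Emit:
drive_tool --moves '[30, 0, 0, 30, 0, 0, 0, 30, 0, 0, 20, 0, 0, 0, 30, 0, 0, 6, 0, 0, 0, 30, 0, 0, 0, 0, 0, 0, 30, 0, 0, 0, 0, 0, 0]'

```text
t: 22.25
tool_pos: [0.5941, -0.2495, 0.2272]
orientation: [3.138, -0.11, 0.002]
force: [-0.1, 0.4, -1.3]
opening: 0.0471
gripper_force: 45.0
```

Emit:
drive_tool --moves '[30, 0, 0, 2, 0, 0, 0, 30, 0, 0, 0, 0, 0, 0, 30, 0, 0, 0, 0, 0, 0]'

```text
t: 22.55
tool_pos: [0.5937, -0.2495, 0.224]
orientation: [3.139, -0.11, 0.0]
force: [0.9, -0.3, 1.3]
opening: 0.0473
gripper_force: 44.9
```

Emit:
drive_tool --moves '[30, 0, 0, 2, 0, 0, 0, 30, 0, 0, 0, 0, 0, 0, 30, 0, 0, 0, 0, 0, 0]'

```text
t: 22.85
tool_pos: [0.5938, -0.2496, 0.2228]
orientation: [3.139, -0.111, 0.001]
force: [-2.2, 1.1, 10.7]
opening: 0.0476
gripper_force: 45.0
```

Contact. Releasing and returning towards block 3.

Emit:
drive_tool --moves '[56, 0, 0, 0, 0, 0, 0, 56, 0, 0, 0, 0, 0, 0, 56, 0, 0, 0, 0, 0, 0, 56, 0, 0, -30, 0, 0, 0, 56, 0, 0, -40, 0, 0, 0, 0, 0, 0, -45, 0, 0, 0, 0, 0, 0, 0, 0, 0, 0]'

```text
t: 23.55
tool_pos: [0.5953, -0.2502, 0.3441]
orientation: [3.134, -0.11, 0.014]
force: [0.5, -1.1, 0.6]
opening: 0.0444
gripper_force: 0.0
```

Run:
```python
from h import *
goT(nest2w(N,-.067,.036,.095),off=.186)
c,W=cloud("wrist");cv2.imwrite("pics/w7.png",c["color"][:,:,::-1])
```

```text
turn [ 0.32 -0.51 -8.25] shift [-136.3 -503.8   63.1] F [ 0.5 -1.1  0.6] op 44.4 t 23.6
```

View pics/w7.png

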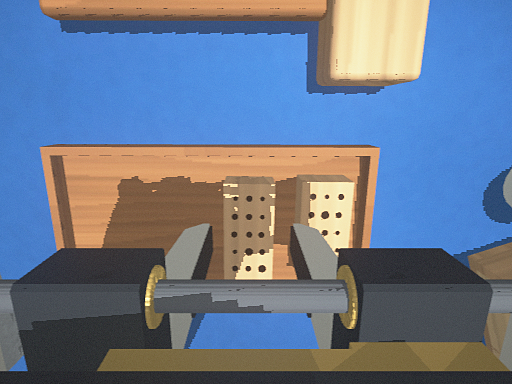

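Blocks 1 and 2 lie flat in the tray, at (325,215) and (248,230).

Emit:
drive_tool --moves '[0, 0, 0, 0, 0, 0, -8.25, 0, -11, -42, 0, 0, 0, 0, 0, -11, -42, 0, 0, 0, 0, 0, -11, -42, 0, 0, 0, 0, 0, -11, -42, 0, 0, 0, 0, 0, -11, -42, 0, 0, 0, 0, 0, -11, -42, 0, 0, 0, 0, 0, -11, -42, 0, 0, 0, 0]'

```text
t: 24.4
tool_pos: [0.4935, 0.0397, 0.3342]
orientation: [-3.139, -0.115, 0.007]
force: [0.1, -0.9, -0.6]
opening: 0.0007
gripper_force: 0.0
```

Emit:
drive_tool --moves '[0, -12, -42, 0, 0, 0, 0, 0, -12, -42, 0, 0, 0, 0, 0, -12, -42, 0, 0, 0, 0, 0, -12, -42, 0, 0, 0, 0, 0, -11, -42, 0, 0, 0, 0, 0, 0, 0, 40, 0, 0, 0, 0, 0, 0, 20, 0, 0, 0, 0, 0, 0, 0, 0, 0, 0]'

```text
t: 25.2
tool_pos: [0.4181, 0.2428, 0.2711]
orientation: [3.136, 0.117, -0.016]
force: [-0.8, 0.9, -0.5]
opening: 0.0005
gripper_force: 0.0
```

Run:
```python
from h import *
goT(nest2w(N,-.066,.036,.062),off=.186)
```

```text
turn [0.18 0.59 0.07] shift [ 5.1  0.9 23.1] F [-0.8  0.9 -0.5] op 0.5 t 25.2
```

Emit:
drive_tool --moves '[0, 4, 1, 16, 0, 0, 0, 0, 0, 0, 8, 0, 0, 0, 0, 0, 0, 5, 0, 0, 0, 0, 0, 0, 4, 0, 0, 0, 0, 0, 0, 3, 0, 0, 0, 0, 0, 0, 0, 0, 0, 0]'

```text
t: 25.8
tool_pos: [0.4232, 0.2425, 0.2401]
orientation: [3.139, 0.116, -0.011]
force: [-13.3, -1.7, 12.0]
opening: 0.0003
gripper_force: 7.2
```

Emit:
drive_tool --moves '[0, 0, 0, -25, 0, 0, 0, 0, 0, 0, -40, 0, 0, 0, 56, 0, 0, -30, 0, 0, 0, 56, 0, 0, 0, 0, 0, 0]'

```text
t: 26.2
tool_pos: [0.4264, 0.2433, 0.3412]
orientation: [-3.136, -0.115, -0.012]
force: [0.4, 1.2, -0.4]
opening: 0.0122
gripper_force: 0.0
```

Run:
```python
from h import *
blk(36);goT(nest2w(N,-.0008,.036,.067),tilt=.37,off=.186)
```

```text
-84 42.1 | -78 44.6 | -72 47.9 | -66 157.3 | -60 170.5 | -54 185.4 | -48 58.1 | -42 268.9 | -36 261.1 | -30 258.1 | -24 246.6 | -18 70.1 | -12 72.6 | -6 75.2 | 0 77.8 | 6 79.1 | 12 66.8 | 18 52.9 | 24 61.5 | 30 62.2 | 36 62.1 | 42 62.1 | 
high part: X [-28.1  11.5] Y [13.3 60.3] Zmax 80.3
turn [-0.12 20.96 -0.03] shift [-39.7   0.6  89.7] F [ 0.2 -0.3 -0.6] op 15.8 t 26.2
```

Emit:
drive_tool --moves '[56, 0, 0, 0, 0, 7, 0, 56, 0, 0, 0, 0, 7, 0, 56, 0, 0, 0, 0, 7, 0, 56, -36, 0, 0, 0, 0, 0, 56, 0, 0, 32, 0, 0, 0, 56, 0, 0, 0, 0, 0, 0, 56, 0, 0, 0, 0, 0, 0, 56, 0, 0, 0, 0, 0, 0]'

```text
t: 27.05
tool_pos: [0.403, 0.2411, 0.293]
orientation: [-3.074, -0.113, -0.567]
force: [-0.5, -0.7, -0.6]
opening: 0.0561
gripper_force: 0.0
```

Run:
```python
from h import *
goT(nest2w(N,.002,.0365,.069),tilt=.37,off=.186)
```

```text
turn [ 0.01  0.3  -0.02] shift [ 1.3 -0.2 54.8] F [-0.5 -0.7 -0.6] op 56.1 t 27.1
```

Emit:
drive_tool --moves '[56, 0, 0, 30, 0, 0, 0, 56, 2, 0, 20, 0, 0, 0, 56, 0, 0, 4, 0, 0, 0, 56, 0, 0, 0, 0, 0, 0, 30, 0, 0, 0, 0, 0, 0, 30, 0, 0, 0, 0, 0, 0, 30, 0, 0, 0, 0, 0, 0, 30, 0, 0, 0, 0, 0, 0]'

```text
t: 27.85
tool_pos: [0.4239, 0.2428, 0.2436]
orientation: [-3.073, -0.113, -0.57]
force: [0.4, -0.5, 1.9]
opening: 0.0472
gripper_force: 45.0
```

Emit:
drive_tool --moves '[30, 9, 0, -23, 0, 0, 0, 30, 9, 0, -23, 0, 0, 0, 30, 9, 0, -23, 0, 0, 0, 30, 9, 0, -23, 0, 0, 0, 30, 0, 0, 0, 0, -7, 0, 30, 0, 0, 0, 0, -7, 0, 30, 0, 0, 0, 0, -7, 0, 30, 0, 0, 0, 0, 0, 0]'

```text
t: 28.65
tool_pos: [0.425, 0.2425, 0.3412]
orientation: [3.139, 0.115, -0.008]
force: [0.2, -0.4, -0.6]
opening: 0.0471
gripper_force: 45.0
```

Run:
```python
from h import *
tray();slot((.5545,-.2093,np.radians(-4.0)),2,.09)
```

```text
tray (array([ 554.6, -209.5]), array([322.6, 166.7]), 85.84) [266 188  75  43 424]
turn [0.03 0.03 8.17] shift [202.1 404.7  65. ] F [-0.5 -0.1 -1.1] op 47.2 t 28.7
```

Emit:
drive_tool --moves '[30, 0, 0, 0, 0, 0, 8.2, 30, 20, 41, 0, 0, 0, 0, 30, 20, 41, 0, 0, 0, 0, 30, 20, 41, 0, 0, 0, 0, 30, 20, 41, 0, 0, 0, 0, 30, 20, 41, 0, 0, 0, 0, 30, 20, 41, 0, 0, 0, 0, 30, 21, 41, 0, 0, 0, 0]'

```text
t: 29.5
tool_pos: [0.5454, -0.0552, 0.3414]
orientation: [3.137, -0.109, 0.004]
force: [0.2, 0.8, -0.8]
opening: 0.0474
gripper_force: 45.0
```

Emit:
drive_tool --moves '[30, 21, 41, 0, 0, 0, 0, 30, 20, 41, 0, 0, 0, 0, 30, 20, 36, 0, 0, 0, 0, 30, 0, 0, 0, 0, 0, 0, 30, 0, 0, 0, 0, 0, 0]'

```text
t: 30.0
tool_pos: [0.5977, -0.1761, 0.3407]
orientation: [3.138, -0.112, -0.001]
force: [0.1, 0.5, -0.8]
opening: 0.0476
gripper_force: 45.0
```

Run:
```python
from h import *
slot((.5545,-.2093,np.radians(-4.0)),2,.037)
c,W=cloud("scene");cv2.imwrite("pics/s8.png",cv2.resize(c["color"][100:300,130:400,::-1],None,fx=2,fy=2))
```

```text
turn [ 0.09  0.02 -0.07] shift [  0.7  -0.8 117.7] F [ 0.1  0.5 -0.8] op 47.6 t 30.0
```

View pics/s8.png

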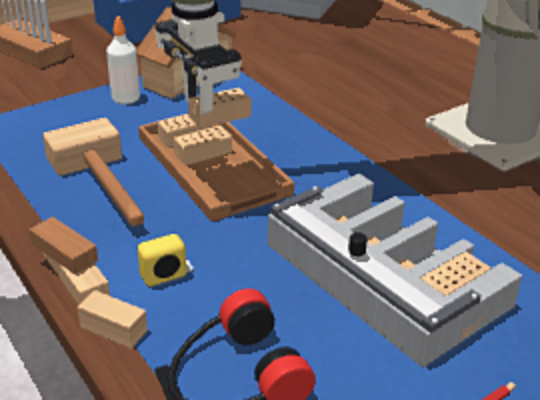

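Block 3 is held level over the tray at (225,105), and blocks 1 and 2 are unmoved. Lowering.

Emit:
drive_tool --moves '[30, 1, -1, 40, 0, 0, 0, 30, 0, 0, 40, 0, 0, 0, 30, 0, 0, 28, 0, 0, 0, 30, 0, 0, 6, 0, 0, 0, 30, 0, 0, 0, 0, 0, 0, 30, 0, 0, 0, 0, 0, 0]'

```text
t: 30.65
tool_pos: [0.5996, -0.1741, 0.2295]
orientation: [3.138, -0.108, 0.002]
force: [-0.7, -0.4, -0.7]
opening: 0.0472
gripper_force: 45.0
```

Emit:
drive_tool --moves '[30, 0, 0, 2, 0, 0, 0, 30, 0, 0, 0, 0, 0, 0, 30, 0, 0, 0, 0, 0, 0]'

```text
t: 30.95
tool_pos: [0.5991, -0.1747, 0.2262]
orientation: [3.139, -0.109, -0.0]
force: [-0.4, 0.8, -0.9]
opening: 0.0475
gripper_force: 45.0
```

Emit:
drive_tool --moves '[30, 0, 0, 2, 0, 0, 0, 30, 0, 0, 0, 0, 0, 0, 30, 0, 0, 0, 0, 0, 0]'

```text
t: 31.25
tool_pos: [0.599, -0.1747, 0.2236]
orientation: [3.139, -0.109, -0.001]
force: [1.5, 0.9, 2.1]
opening: 0.0472
gripper_force: 45.0
```

Emit:
drive_tool --moves '[30, 0, 0, 1, 0, 0, 0, 30, 0, 0, 0, 0, 0, 0]'

```text
t: 31.45
tool_pos: [0.5991, -0.1747, 0.2233]
orientation: [3.139, -0.109, -0.001]
force: [-0.5, 0.1, 7.8]
opening: 0.0473
gripper_force: 45.0
```

Emit:
drive_tool --moves '[56, 0, 0, 0, 0, 0, 0, 56, 0, 0, 0, 0, 0, 0, 56, 0, 0, 0, 0, 0, 0, 56, 0, 0, -30, 0, 0, 0, 56, 0, 0, -40, 0, 0, 0, 0, 0, 0, -45, 0, 0, 0, 0, 0, 0, 0, 0, 0, 0]'

```text
t: 32.15
tool_pos: [0.6009, -0.1752, 0.3453]
orientation: [3.136, -0.109, 0.015]
force: [1.9, -0.5, 1.0]
opening: 0.0443
gripper_force: 0.0
```

Run:
```python
from h import *
goT(nest2w(N,-.067,.108,.095),off=.186)
```

```text
turn [ 0.25 -0.53 -8.2 ] shift [-147.4 -501.4   64.3] F [ 1.9 -0.5  1. ] op 44.3 t 32.1
```

Emit:
drive_tool --moves '[0, 0, 0, 0, 0, 0, -8.2, 0, -12, -42, 0, 0, 0, 0, 0, -12, -42, 0, 0, 0, 0, 0, -12, -42, 0, 0, 0, 0, 0, -12, -42, 0, 0, 0, 0, 0, -12, -42, 0, 0, 0, 0, 0, -12, -42, 0, 0, 0, 0, 0, -12, -42, 0, 0, 0, 0]'

```text
t: 32.95
tool_pos: [0.4925, 0.1139, 0.3368]
orientation: [3.139, 0.115, -0.003]
force: [0.0, 0.6, -0.1]
opening: 0.0004
gripper_force: 0.0
```

Emit:
drive_tool --moves '[0, -12, -42, 0, 0, 0, 0, 0, -12, -42, 0, 0, 0, 0, 0, -12, -42, 0, 0, 0, 0, 0, -12, -42, 0, 0, 0, 0, 0, -12, -40, 0, 0, 0, 0, 0, 0, 0, 40, 0, 0, 0, 0, 0, 0, 20, 0, 0, 0, 0, 0, 0, 0, 0, 0, 0]'

```text
t: 33.75
tool_pos: [0.4163, 0.3149, 0.2731]
orientation: [3.136, 0.117, -0.013]
force: [-0.4, -0.9, 0.2]
opening: 0.0007
gripper_force: 0.0
```

Run:
```python
from h import *
goT(nest2w(N,-.066,.108,.062),off=.186)
tray()
```

```text
turn [0.2  0.48 0.06] shift [ 1.6  1.  25.1] F [-0.4 -0.9  0.2] op 0.7 t 33.8
tray (array([ 554.4, -210.1]), array([324.2, 166.1]), 85.77) [266 188  75  43 431]
```

Emit:
drive_tool --moves '[0, 1, 1, 18, 0, 0, 0, 0, 0, 0, 8, 0, 0, 0, 0, 0, 0, 5, 0, 0, 0, 0, 0, 0, 4, 0, 0, 0, 0, 0, 0, 3, 0, 0, 0, 0, 0, 0, 0, 0, 0, 0]'

```text
t: 34.4
tool_pos: [0.4195, 0.3147, 0.24]
orientation: [-3.139, -0.116, 0.002]
force: [-0.4, 0.3, 2.9]
opening: 0.0003
gripper_force: 1.2
```

Emit:
drive_tool --moves '[0, 0, 0, -25, 0, 0, 0, 0, 0, 0, -40, 0, 0, 0, 56, 0, 0, -30, 0, 0, 0, 56, 0, 0, 0, 0, 0, 0]'

```text
t: 34.8
tool_pos: [0.421, 0.3156, 0.3405]
orientation: [-3.135, -0.116, -0.01]
force: [1.2, 0.7, 0.3]
opening: 0.0124
gripper_force: 0.0
```

Run:
```python
from h import *
blk(108);goT(nest2w(N,.002,.108,.069),tilt=.37,off=.186)
```

```text
-90 41.9 | -84 43.4 | -78 45.9 | -72 48.7 | -66 156.6 | -60 169.9 | -54 184.6 | -48 58.1 | -42 268.2 | -36 260.1 | -30 257.4 | -24 67.5 | -18 69.3 | -12 71.7 | -6 74.1 | 0 76.5 | 6 74.1 | 12 59.2 | 18 45.3 | 24 60.9 | 30 62.1 | 36 62.1 | 42 62.0 | 
high part: X [-26.8   8.9] Y [ 84.2 131.2] Zmax 78.3
turn [-1.600e-01  2.099e+01 -2.000e-02] shift [-36.    1.   88.3] F [-0.2 -0.1  0. ] op 15.9 t 34.9
```

Emit:
drive_tool --moves '[54, 0, 0, 0, 0, 7, 0, 54, 0, 0, 0, 0, 7, 0, 54, 0, 0, 0, 0, 7, 0, 54, -39, 1, 0, 0, 0, 0, 54, 0, 0, 32, 0, 0, 0, 54, 0, 0, 0, 0, 0, 0, 54, 0, 0, 0, 0, 0, 0, 54, 0, 0, 0, 0, 0, 0]'

```text
t: 35.65
tool_pos: [0.3951, 0.312, 0.2915]
orientation: [-3.074, -0.113, -0.568]
force: [0.2, 0.0, 0.5]
opening: 0.0542
gripper_force: 0.0
```

Run:
```python
from h import *
goT(nest2w(N,-.0008,.108,.067),tilt=.37,off=.186)
```

```text
turn [-0.    0.28 -0.02] shift [ 1.1 -0.4 55.2] F [0.2 0.  0.5] op 54.2 t 35.6
```

Emit:
drive_tool --moves '[54, 0, 0, 30, 0, 0, 0, 54, 2, 0, 20, 0, 0, 0, 54, 0, 0, 4, 0, 0, 0, 54, 0, 0, 0, 0, 0, 0, 30, 0, 0, 0, 0, 0, 0, 30, 0, 0, 0, 0, 0, 0, 30, 0, 0, 0, 0, 0, 0, 30, 0, 0, 0, 0, 0, 0]'

```text
t: 36.45
tool_pos: [0.4159, 0.3136, 0.2419]
orientation: [-3.073, -0.113, -0.569]
force: [1.0, 0.6, 1.5]
opening: 0.0473
gripper_force: 45.0
```

Emit:
drive_tool --moves '[30, 9, 0, -23, 0, 0, 0, 30, 9, 0, -23, 0, 0, 0, 30, 9, 0, -23, 0, 0, 0, 30, 9, 0, -23, 0, 0, 0, 30, 0, 0, 0, 0, -7, 0, 30, 0, 0, 0, 0, -7, 0, 30, 0, 0, 0, 0, -7, 0, 30, 0, 0, 0, 0, 0, 0]'

```text
t: 37.25
tool_pos: [0.417, 0.3132, 0.3396]
orientation: [3.139, 0.114, -0.007]
force: [1.1, 0.3, -0.5]
opening: 0.0471
gripper_force: 45.0
```

Run:
```python
from h import *
tray();slot((.5545,-.2096,np.radians(-4.1)),3,.09)
```

```text
tray (array([ 554.4, -209.9]), array([323.3, 166.7]), 85.65) [266 188  75  43 432]
turn [0.03 0.01 8.26] shift [215.9 400.7  63.4] F [ 0.8  0.3 -1. ] op 47.7 t 37.3
```

Emit:
drive_tool --moves '[30, 0, 0, 0, 0, 0, 8.25, 30, 21, 40, 0, 0, 0, 0, 30, 21, 40, 0, 0, 0, 0, 30, 21, 40, 0, 0, 0, 0, 30, 21, 40, 0, 0, 0, 0, 30, 22, 40, 0, 0, 0, 0, 30, 22, 40, 0, 0, 0, 0, 30, 22, 40, 0, 0, 0, 0]'

```text
t: 38.1
tool_pos: [0.5467, 0.0219, 0.3396]
orientation: [3.137, -0.11, 0.004]
force: [0.2, -0.6, -0.6]
opening: 0.0473
gripper_force: 45.0
```

Emit:
drive_tool --moves '[30, 22, 40, 0, 0, 0, 0, 30, 22, 40, 0, 0, 0, 0, 30, 22, 40, 0, 0, 0, 0, 30, 0, 0, 30, 0, 0, 0, 30, 0, 0, 0, 0, 0, 0]'

```text
t: 38.6
tool_pos: [0.6023, -0.1015, 0.3051]
orientation: [3.139, -0.113, -0.01]
force: [-0.6, 0.8, -1.0]
opening: 0.047
gripper_force: 45.0
```

Run:
```python
from h import *
slot((.5545,-.2097,np.radians(-4.15)),3,.037)
c,W=cloud("wrist");cv2.imwrite("pics/w9.png",c["color"][:,:,::-1])
```

```text
turn [0.06 0.35 0.01] shift [ 1.6  0.4 82.1] F [-0.6  0.8 -1. ] op 47.0 t 38.6
```

View pics/w9.png

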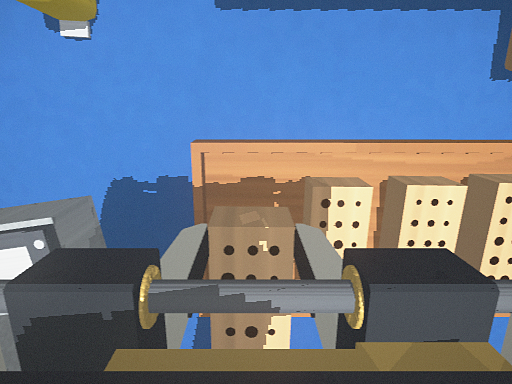

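Block 4 at (252,245) is over the free slot, with the three others at right in the tray. Lowering.

Emit:
drive_tool --moves '[30, 1, 0, 40, 0, 0, 0, 30, 0, 0, 30, 0, 0, 0, 30, 0, 0, 9, 0, 0, 0, 30, 0, 0, 0, 0, 0, 0, 30, 0, 0, 0, 0, 0, 0]'

```text
t: 39.15
tool_pos: [0.6054, -0.1004, 0.2326]
orientation: [3.139, -0.109, 0.002]
force: [-0.2, 0.3, 0.3]
opening: 0.0472
gripper_force: 45.0
```

Emit:
drive_tool --moves '[30, 0, 0, 2, 0, 0, 0, 30, 0, 0, 0, 0, 0, 0, 30, 0, 0, 0, 0, 0, 0]'

```text
t: 39.45
tool_pos: [0.605, -0.101, 0.2294]
orientation: [3.139, -0.11, -0.0]
force: [-0.5, -0.0, -1.4]
opening: 0.0473
gripper_force: 45.0
```

Emit:
drive_tool --moves '[30, 0, 0, 2, 0, 0, 0, 30, 0, 0, 0, 0, 0, 0, 30, 0, 0, 0, 0, 0, 0]'

```text
t: 39.75
tool_pos: [0.6045, -0.1009, 0.2262]
orientation: [3.14, -0.11, -0.003]
force: [0.1, -0.3, -0.4]
opening: 0.0471
gripper_force: 45.0
```

Emit:
drive_tool --moves '[30, 0, 0, 2, 0, 0, 0, 30, 0, 0, 0, 0, 0, 0, 30, 0, 0, 0, 0, 0, 0]'

```text
t: 40.05
tool_pos: [0.6046, -0.1009, 0.2243]
orientation: [3.139, -0.11, -0.003]
force: [0.7, -0.6, -0.4]
opening: 0.0475
gripper_force: 45.0
```

Emit:
drive_tool --moves '[30, 0, 0, 1, 0, 0, 0, 30, 0, 0, 0, 0, 0, 0, 30, 0, 0, 0, 0, 0, 0]'

```text
t: 40.35
tool_pos: [0.6048, -0.1009, 0.2239]
orientation: [3.139, -0.11, -0.002]
force: [-1.8, -0.4, 4.2]
opening: 0.0474
gripper_force: 45.0
```

Emit:
drive_tool --moves '[56, 0, 0, 0, 0, 0, 0, 56, 0, 0, 0, 0, 0, 0, 56, 0, 0, 0, 0, 0, 0, 56, 0, 0, -30, 0, 0, 0, 56, 0, 0, -40, 0, 0, 0, 56, 0, 0, -45, 0, 0, 0, 56, 0, 0, 0, 0, 0, 0]'

```text
t: 41.05
tool_pos: [0.607, -0.1014, 0.3466]
orientation: [3.137, -0.11, 0.016]
force: [0.7, -1.1, -0.3]
opening: 0.0561
gripper_force: 0.0
```

Run:
```python
from h import *
goT(nest2w(N,.068,0,.145))
```

```text
turn [ 0.18 -0.58 -8.25] shift [ -23.9 -320.3   34.6] F [ 0.7 -1.1 -0.3] op 56.1 t 41.0
```

Now back over the knob (bar open, so the knob is at nest x=68).

Emit:
drive_tool --moves '[60, 0, 0, 0, 0, 0, -8.25, 60, -3, -40, 0, 0, 0, 0, 60, -3, -40, 0, 0, 0, 0, 60, -3, -40, 0, 0, 0, 0, 60, -3, -40, 0, 0, 0, 0, 60, -3, -40, 0, 0, 0, 0, 60, -3, -40, 0, 0, 0, 0, 60, -3, -40, 0, 0, 0, 0]'

```text
t: 41.85
tool_pos: [0.5627, 0.1784, 0.338]
orientation: [3.139, 0.116, -0.003]
force: [0.9, -0.6, -0.1]
opening: 0.0598
gripper_force: 0.0
```

Emit:
drive_tool --moves '[60, -3, -40, 0, 0, 0, 0, 60, 0, 0, 20, 0, 0, 0, 60, 0, 0, 0, 0, 0, 0, 60, 0, 0, 0, 0, 0, 0]'

```text
t: 42.25
tool_pos: [0.557, 0.2161, 0.3176]
orientation: [3.139, 0.116, -0.006]
force: [0.2, 0.1, -0.2]
opening: 0.0599
gripper_force: 0.0
```

Run:
```python
from h import *
goT(nest2w(N,.068,0,.096))
c,W=cloud("wrist");z=W[...,2];p=W[(z>.1)&(z<.112)&(c["color"].sum(2)<200)];print(len(p),(p.max(0)+p.min(0))/2,nest2w(N,.068,0))
tray()
c,W=cloud("top");cv2.imwrite("pics/t10.png",cv2.resize(c["color"][120:280,80:420,::-1],None,fx=2.3,fy=2.3))
```

```text
turn [0.04 0.22 0.  ] shift [ 2.6  0.1 54.6] F [ 0.2  0.1 -0.2] op 59.9 t 42.2
890 [0.56008168 0.21581918 0.10437828] [0.55961564 0.21620387 0.        ]
tray (array([ 554.8, -209.5]), array([322.6, 167.7]), 85.67) [266 188  75  43 432]
```

View pics/t10.png

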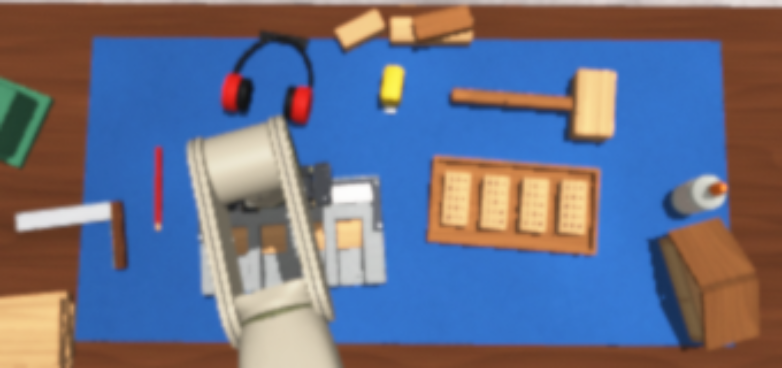

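All four blocks lie side by side in the tray, at columns 457–572. Gripping the knob to slide the bar home.

Emit:
drive_tool --moves '[50, 2, 0, 30, 0, 0, 0, 50, 1, 0, 23, 0, 0, 0, 50, 0, 0, 0, 0, 0, 0, 15, 0, 0, 0, 0, 0, 0, 15, 0, 0, 0, 0, 0, 0, 15, 0, 0, 0, 0, 0, 0, 15, 0, 0, 0, 0, 0, 0, 15, 0, 0, 0, 0, 0, 0]' --grip_force 30

```text
t: 43.2
tool_pos: [0.5608, 0.217, 0.2671]
orientation: [-3.139, -0.116, -0.001]
force: [0.0, 0.4, 6.3]
opening: 0.0252
gripper_force: 30.0
```

Emit:
drive_tool --moves '[15, 0, 0, 0, 0, 0, 0, 15, 0, 0, 0, 0, 0, 0, 15, 0, 0, 0, 0, 0, 0]'

```text
t: 43.5
tool_pos: [0.5608, 0.217, 0.2671]
orientation: [-3.139, -0.116, -0.001]
force: [-1.4, -1.2, 6.8]
opening: 0.026
gripper_force: 30.0
```

Emit:
drive_tool --moves '[15, -8, 0, 0, 0, 0, 0, 15, -8, 0, 0, 0, 0, 0, 15, -8, 0, 0, 0, 0, 0, 15, -8, 0, 0, 0, 0, 0, 15, -7, 0, 0, 0, 0, 0, 15, -4, 0, 0, 0, 0, 0, 15, -2, 0, 0, 0, 0, 0, 15, 0, 0, 0, 0, 0, 0]'

```text
t: 44.3
tool_pos: [0.5156, 0.2137, 0.267]
orientation: [-3.139, -0.116, -0.003]
force: [2.1, 0.8, 6.5]
opening: 0.0254
gripper_force: 30.0
```

Emit:
drive_tool --moves '[15, -2, 0, 0, 0, 0, 0, 15, 0, 0, 0, 0, 0, 0, 15, 0, 0, 0, 0, 0, 0]'

```text
t: 44.6
tool_pos: [0.5149, 0.2135, 0.2671]
orientation: [-3.138, -0.115, -0.009]
force: [12.6, 2.7, -1.4]
opening: 0.0252
gripper_force: 30.0
```

Emit:
drive_tool --moves '[15, -1, 0, 0, 0, 0, 0, 50, 0, 0, 0, 0, 0, 0, 50, 0, 0, 0, 0, 0, 0, 50, 0, 0, 0, 0, 0, 0, 50, 0, 0, -30, 0, 0, 0, 50, 0, 0, -40, 0, 0, 0, 50, 0, 0, 0, 0, 0, 0]'

```text
t: 45.3
tool_pos: [0.5139, 0.2137, 0.3415]
orientation: [-3.137, -0.116, -0.01]
force: [1.8, 0.8, 0.3]
opening: 0.0501
gripper_force: 0.0
```

Emit:
drive_tool --moves '[50, 0, 0, -40, 0, 0, 0, 50, 0, 0, 0, 0, 0, 0, 50, 0, 0, 0, 0, 0, 0, 50, 0, 0, 0, 0, 0, 0]'

```text
t: 45.7
tool_pos: [0.5121, 0.2131, 0.3741]
orientation: [3.139, 0.116, -0.006]
force: [0.5, 0.2, 0.1]
opening: 0.0499
gripper_force: 0.0
```

Run:
```python
from h import *
c,W=cloud("wrist");z=W[...,2];p=W[(z>.1)&(z<.112)&(c["color"].sum(2)<200)];print(len(p),(p.max(0)+p.min(0))/2,nest2w(N,.023,0));cv2.imwrite("pics/w11.png",c["color"][:,:,::-1])
tray();print(robot.read_state()["force"])
```

```text
493 [0.5153103  0.21231702 0.10436812] [0.51473764 0.21289249 0.        ]
tray (array([ 554.4, -209.6]), array([322.8, 166.6]), 85.76) [266 188  75  43 435]
[0.08510788 0.9596928  0.00683202]
```

View pics/w11.png

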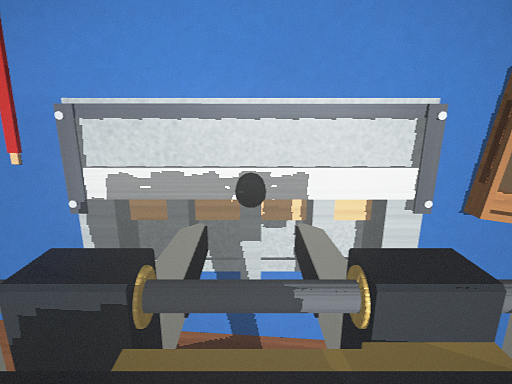

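The bar is fully home: the knob at (251,190) is back within 1 mm of its start (.5153 against .5157). The pockets are empty and all the blocks are in the tray.

```bash
python3 -c "
from plant import robot
print(robot.close_job())"
```

```text
the job is handed in; nothing more can be done
None
```

The job is handed in at about 46 s of the 210 s allowed: all four blocks lie flat, side by side in the tray, the keeper bar is fully home, and the arm touched nothing else on the bench.

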